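# Open the battery compartment of the upturned bench scale

### The job

The bench scale lies upside down for a battery change: press the snap tab of its battery cover in with the fingertips and, keeping it pressed, push the cover along its rails until it is right off them and the whole compartment is open. Only press and push, do not lift the cover; leave it lying flat on the underside of the scale, and leave the tasting glasses, the weighing pan and the fresh batteries where they are.

Things in the scene. Friction and masses are not known exactly. Their poses are not given: they have to be found in the camera images.
- scale: Bench scale lying upside down on a 4 mm foam mat (360 x 280 mm), fixed. Light grey housing 300 (x) x 230 (y) mm; its flat underside faces up, 60 mm above the bench. Origin: centre of the housing at bench height; +x is the way the cover slides off, z up. Four black feet, radius 15, 15 mm high, at x +-128, y +-94 mm. The underside is plain and flat from x -26 to 150 mm, between the feet.
- compartment (a point): Middle of the battery compartment's mouth, level with the underside, x -58 mm, y 0 of the scale. Mouth 56 (x) x 60 mm (y), four old cells 5 mm below it.
- rails_end (a point): Midway between the ends of the two rails, on the underside, x -26 mm, y 0 of the scale. The rails run from here 84 mm back to x -110 mm, 12 mm high; their lips (underside 7 mm up) reach over the cover's edges and are 66 mm apart, so closed fingertips fit between. The cover leaves them here.
- cover: Loose dark plastic battery cover, 60 g, 100 mm long (x) with its tab, 79 mm wide (y). Origin: middle of its underside. Seated: origin at x -72, y 0, z 60 mm of the scale, axes as the scale's, 1.5 mm play. The main part spans x -18 to +50 mm, 14 mm high; the tab x -50 to -20 mm. It takes some 3 to 8 N to slide. It is right off the rails once its origin is 96 mm from the seat.
- ridge (a point): Middle of the upright rear face of the cover's main part, where a fingertip pushes it (towards +x): x -18 mm of the cover, just ahead of the tab, 14 mm above the underside. A cross ridge 46 mm wide tops this face, up to 17.5 mm.
- tab_top (a point): Middle of the ribbed top face of the snap tab, 30 mm (x) x 44 mm (y), 35 mm behind the cover's origin; at rest 10.5 mm above the scale's underside (70.5 mm above the bench). It moves with the tab.
- tab (a joint): How far the snap tab is pressed straight down, m: 0 at rest, 0.006 fully in. A spring returns it: 1.5 N at first, 6 N fully in. Two ears at its rear end stand behind the rail ends and lock the cover; pressed 0.004 or more they pass under the rail lips. Once the cover has gone some 12 mm the lips keep the tab in, until it leaves the rails and springs up.
- glass_a: Blue tasting glass with a clear watch glass on top, 68 mm wide, 62 mm high, loose, standing on the bench beside the scale. Origin: centre of its underside. Not to be disturbed.
- glass_b: Another blue tasting glass of the same kind, on the other side of the scale. Origin: centre of its underside. Not to be disturbed.
- pan: Round steel weighing pan taken off the scale, 140 mm across, 9 mm high, lying on the bench. Origin: centre of its underside. Not to be disturbed.
- cells: Small cardboard tray, 46 x 46 mm, with four fresh batteries standing in it, 52 mm high in all, loose on the bench. Origin: centre of its underside. Not to be disturbed.
There are look-alikes about, which are no part of the job. There is more than one size of the cover; the job needs the smallest.

How it is judged:
By the outcome, as a careful person would: the job done as asked, in the order asked, and still so for the second after the job is handed in, with the robot touching nothing.
It also fails if it takes over 32 s, if anything falls off the work surface, if the arm or the gripper's body presses on something with over 40 N, if the wrist force passes 120 N, or if a joint passes its speed limit or range.

### The arm

A 6-joint arm with a two-finger parallel gripper is mounted at the origin on the work surface. World frame = base frame: x ahead of the robot, y to its left, z up, the work surface at z = 0. Lengths are in m, angles in rad, forces in N, time in s.
With the tool pointing down it reaches from about 0.225 to 0.725 m from the base axis. Payload 3.1 kg.
Tool frame: the origin (TCP) lies midway between the tips of the shut fingers; the grasp point (between the pads) lies 19 mm behind it; z points along the fingers, y is the line along which they close (so a half turn about z gives the same grasp; the last joint's range is limited). The gripper opens to 85 mm and grips with 20 to 120 N. Pads are 22 mm wide; open, the fingers measure 114 mm over their backs; the gripper's body (76 mm by 85 mm) begins 54 mm behind the grasp point. The pads swing forward as they close: fully open they stand 13 mm farther back than shut.
Start: joints at [-1.409, 0.048, 0.099, 1.622, 0, 1.443], TCP at [0.15, -0.503, 0.231] pointing down, gripper open.
Joint ranges: [-2.91, 2.91], [-0.99, 1.94], [-1.21, 1.42], [-2.12, 2.29], [-1.49, 1.47], [-3.14, 3.14]. Speed limits (rad/s): [2.79, 2.79, 3.14, 3.14, 3.14, 3.14].

### API

Orientations are given as a unit quaternion [x, y, z, w].
In Python, from rig import monitor, viewer, ticket gives the robot as it stands.
- The arm moves only by the tool move_arm, never from a script. Its argument "plan" is one flat list of numbers, 4 for each row, row after row: the shift along the tool's x, y, z in mm, then the turn about the tool's z in rad. In form: [tx, ty, tz, spin, tx, ty, tz, spin, ...]. A call has 1 to 5 rows; each row is the pose to reach, as a shift and turn from the pose commanded when the call began, along the tool's axes at that moment; what a row does not reach only later rows make up. A row lasts 1/8 s, in which the tool goes at most 62.5 mm and 10.7 degrees, less where a joint would pass 70% of its speed; a pose out of reach is approached as far as the arm can. A call with a gripper value outside its range is refused whole. "claw" is the gripper command: -1 is fully open, 1 is shut, values between are in proportion, set as the call begins (left out, the last holds). The fingers move at their own pace and stop on an object; "squeeze" is the grip in N (left out, the last holds). Time passes only in rows, so rows that repeat a pose let the fingers close. It gives the time, the measured TCP pose, the force, the opening and the grip force at its end, in the units of the state.
- monitor.read_state(): the state, without advancing time (a new reading comes with each control period).
- viewer.capture(name): name is "scene" or "top"; returns the picture (400x640x3 uint8, blue, green, red); there is no depth.
- viewer.get_calibration(name): a dict with "camera_matrix" (3x3 intrinsics, pixels), "R" (3x3) and "t" (3): a world point X has camera coordinates R X + t. Camera axes: x right, y down, z forward; pixel columns grow to the right and rows downward; lengths in m; the calibration is good to about 2 mm. A picture is of the moment at which its call begins. get_calibration takes no time and is no camera call.
- ticket.close_job(): hands the job in; it is judged then, once.
The state is a dict: "time_s": time; "joint_positions": joint angles; "joint_vel": joint speeds; "tau": joint torques, N m; "tcp_pos": TCP position; "tool_rot": TCP orientation; "wrist_force": force on the tool from outside, world axes, zero at the start; "torque": the same for the moment, N m; "width": finger opening in m; "grasp_force": force on a finger pad.
Only numpy, scipy, OpenCV 4.12 (cv2) and the standard library are available. Lean on these libraries where they do the work, as an engineer would, in place of code of your own. Each camera call takes 0.05 s, during which the arm holds its last target. There are 200 camera calls.

## Working session

There is one attempt and no reset: what is moved stays moved. The work goes in short steps, Python scripts to look and compute and a tool call to move; the robot and the scene stay as the last step left them, time stands still between calls to the robot, and variables do not carry over. Pictures are saved under pics/ and viewed, at most 10 in all, crops included, and the job is handed in when it is done.

Besides the shell and the picture viewer there is one more tool, called after "Call:" by a JSON object that holds its "fn" and its "kwargs", one argument or row to a line. move_arm: Moves the arm, as the interface text tells. Its arguments: {"type":"object","properties":{"plan":{"type":"array"},"claw":{"type":"number"},"squeeze":{"type":"number"}},"required":["plan"]}

```bash
mkdir -p pics; ls; python3 - <<'E'
from rig import monitor, viewer
import cv2,json
for n in("scene","top"):
    cv2.imwrite(f"pics/{n}0.png",viewer.capture(n))
    c=viewer.get_calibration(n); print(n,c)
s=monitor.read_state(); print(s)
E
```

```text
pics
scene {'camera_matrix': array([[431.62022437,   0.        , 326.22000174],
       [  0.        , 431.62022437, 198.82241398],
       [  0.        ,   0.        ,   1.        ]]), 'R': array([[ 0.0548271 ,  0.99842266, -0.01209075],
       [ 0.53797112, -0.03973881, -0.84202607],
       [-0.84117837,  0.03966137, -0.53930132]]), 't': array([-0.06255015, -0.18877712,  1.46769997])}
top {'camera_matrix': array([[404.35147986,   0.        , 323.29890657],
       [  0.        , 404.35147986, 204.82883456],
       [  0.        ,   0.        ,   1.        ]]), 'R': array([[ 0.02219014, -0.99972179, -0.00799666],
       [-0.99634391, -0.02145369, -0.0826955 ],
       [ 0.08250094,  0.00980244, -0.99654278]]), 't': array([0.01984698, 0.51180185, 1.03471018])}
{'time_s': 0.1, 'joint_positions': array([-1.40882598e+00,  4.86599732e-02,  9.77276257e-02,  1.62196518e+00,
        1.78425401e-05,  1.44298556e+00]), 'joint_vel': array([-0.0008614 , -0.00013833,  0.0037718 , -0.00041988,  0.00016263,
       -0.0003895 ]), 'tau': array([ 2.66219678e-03, -3.39851975e+01,  3.20935643e+01,  1.57613272e-02,
       -6.08520645e-05,  1.01204325e-06]), 'tcp_pos': array([ 0.14991407, -0.5025719 ,  0.2302294 ]), 'tool_rot': array([ 9.89521169e-01,  1.44384041e-01, -9.02321008e-06, -1.05060024e-03]), 'wrist_force': array([ 0.01643752,  0.20318287, -0.46483954]), 'torque': array([ 0.02850409, -0.05153199, -0.03295932]), 'grasp_force': 0.0, 'width': 0.08535707934050615}
```

View pics/scene0.png

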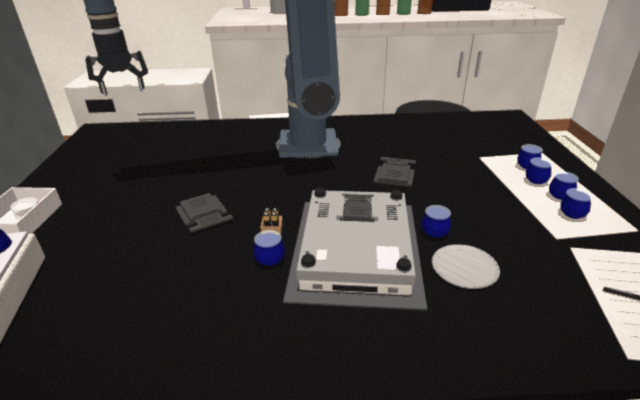

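View pics/top0.png

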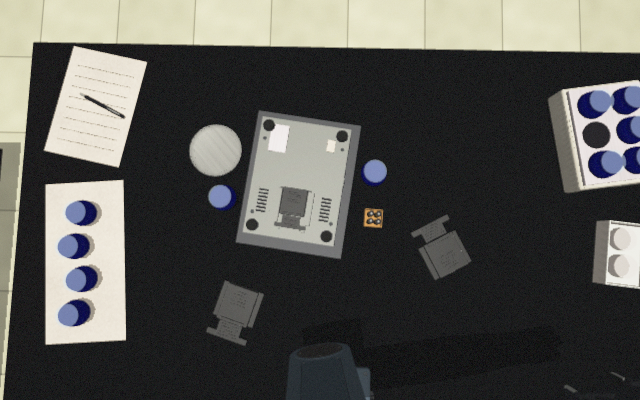

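The scene shows the scale at top (298,184) / scene (358,240), with the cover in its rails at top (292,205) / scene (358,207). The cover could be confused with two loose, larger covers, at top (237,312) and (441,247), which are scene (395,170) and (204,210). I choose the one on the scale's rails because it is the smallest and sits in its seat.

```bash
cat > h.py <<'E'
import numpy as np, cv2
from rig import viewer
def cal(n):
    c=viewer.get_calibration(n); return np.array(c["camera_matrix"]),np.array(c["R"]),np.array(c["t"])
def ray(n,p):
    K,R,t=cal(n); return -R.T@t, R.T@np.linalg.solve(K,[p[0],p[1],1.])
def plane(n,p,z):
    o,d=ray(n,p); return o+d*(z-o[2])/d[2]
def tri(p,q):
    P=[(lambda K,R,t:K@np.c_[R,t])(*cal(n)) for n in("top","scene")]
    X=cv2.triangulatePoints(*P,np.float64(p).reshape(2,1),np.float64(q).reshape(2,1)); return (X[:3]/X[3]).ravel()
def proj(n,X):
    K,R,t=cal(n); x=K@(R@np.array(X)+t); return x[:2]/x[2]
def blobs(im,box,thr,amin,amax):
    x0,y0,x1,y1=box; g=cv2.cvtColor(im,cv2.COLOR_BGR2GRAY)[y0:y1,x0:x1]
    n,l,s,c=cv2.connectedComponentsWithStats((g<thr).astype(np.uint8))
    return [(c[i]+[x0,y0],s[i][4],s[i][2:4]) for i in range(1,n) if amin<s[i][4]<amax]
E
python3 - <<'E'
from h import *
t=cv2.imread("pics/top0.png"); s=cv2.imread("pics/scene0.png")
for n,im,b in(("top",t,(236,108,362,260)),("scene",s,(290,180,425,300))):
    for c,a,wh in blobs(im,b,60,25,500): print(n,c.round(1),a,wh, plane(n,c,.072).round(3))
a=cv2.resize(t[160:245,240:345],None,fx=5.5,fy=5.5,interpolation=cv2.INTER_CUBIC)
b=cv2.resize(s[183:230,310:410],None,fx=5.78,fy=5.78,interpolation=cv2.INTER_CUBIC)
b=cv2.resize(b,(a.shape[1],int(b.shape[0]*a.shape[1]/b.shape[1])))
im=np.vstack([a,b]); print(im.shape,a.shape); im=cv2.resize(im,None,fx=.8,fy=.8); cv2.imwrite("pics/crop1.png",im); print(im.shape)
E
```

```text
top [268.4 124.8] 87 [10 11] [0.707 0.174 0.072]
top [341.6 136.1] 87 [10 11] [ 0.682 -0.012  0.072]
top [251.3 224.2] 90 [11 11] [0.455 0.208 0.072]
top [325.8 236. ] 84 [10 11] [0.43  0.023 0.072]
scene [355.8 218.2] 71 [26  5] [0.552 0.1   0.072]
scene [307.9 260.3] 129 [13 13] [ 0.688 -0.01   0.072]
scene [403.5 264.4] 130 [14 13] [0.713 0.174 0.072]
scene [354.7 288.3] 205 [44  7] [0.771 0.073 0.072]
(740, 578, 3) (468, 578, 3)
(592, 462, 3)
```

View pics/crop1.png

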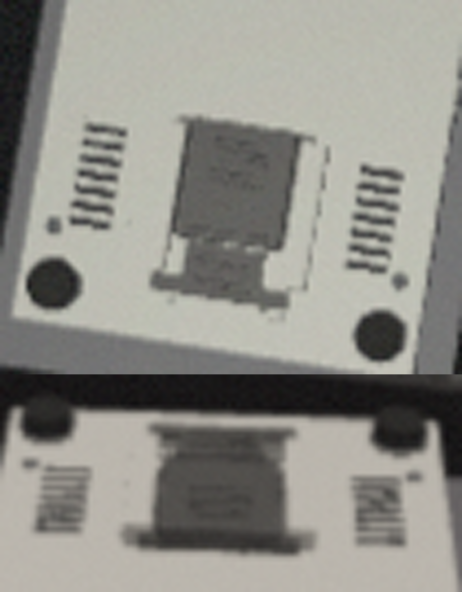

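The crop shows the seated cover, with its main part at top (294,203) and its tab with ears at (291,226). It points along scale +x, away from the robot. The feet spacings of 188 and 256 mm match the text.

```bash
python3 - <<'E'
from h import *
t=cv2.imread("pics/top0.png")
F=np.array([c for c,_,_ in blobs(t,(236,108,362,260),60,60,120)])
S=[(403.5,264.4),(307.9,260.3)]
for p,q in zip(F[:2],S): print("foot tri",tri(p,q).round(4))
P=np.array([plane("top",p,.073) for p in F]); 
c=P.mean(0); d=P[0]+P[1]-P[2]-P[3]; a=np.arctan2(d[1],d[0]); print("centre",c.round(4),"yaw",a.round(4))
# scene feet too (z .07)
u=np.array([np.cos(a),np.sin(a),0]); v=np.array([-u[1],u[0],0])
loc=lambda X:(np.round([(X-c)@u*1e3,(X-c)@v*1e3,X[2]*1e3],1))
for n,p,q,z in(("ear rear",(289.8,227.7),(357.9,195.0),.066),("ridge",(292.3,215.),(357.2,201.5),.0775)):
    print(n,"plane",loc(plane("top",p,z)),plane("scene",q,z) is not None and loc(plane("scene",q,z)),"tri",loc(tri(p,q)))
# main part by colour in both views
for n,b,im in(("top",(275,180,312,235),t),("scene",(335,190,385,225),cv2.imread("pics/scene0.png"))):
    g=cv2.cvtColor(im,cv2.COLOR_BGR2GRAY)[b[1]:b[3],b[0]:b[2]]; m=(g<125).astype(np.uint8)
    k=max(cv2.findContours(m,0,1)[0],key=cv2.contourArea).reshape(-1,2)+[b[0],b[1]]
    L=np.array([loc(plane(n,p,.07)) for p in k]); print(n,L.min(0),L.max(0))
for n,x,z in(("tab",-107,.0705),("ridge",-90,.0775),("press",-101.5,.065)):
    X=c+u*x/1e3; X[2]=z; print(n,X.round(4),proj("top",X).round(1),proj("scene",X).round(1))
from rig import monitor
s=monitor.read_state(); p=s["tcp_pos"]; from scipy.spatial.transform import Rotation as Ro
R=Ro.from_quat(s["tool_rot"]).as_matrix(); X=c+u*-.106; X[2]=.12; print("shift mm",(R.T@(X-p)*1e3).round(1))
y=np.arctan2(R[1,0],R[0,0]); print("spin",y-(a+np.pi))
E
```

```text
foot tri [0.7085 0.175  0.0682]
foot tri [ 0.6828 -0.0111  0.0677]
centre [0.5683 0.0981 0.073 ] yaw -0.1352
ear rear plane [-120.6   -1.6   66. ] [-124.4    2.3   66. ] tri [-120.8    0.4   68. ]
ridge plane [-88.9  -3.7  77.5] [-77.2   1.2  77.5] tri [-88.7  -0.8  69.8]
top [-120.3  -37.3   70. ] [-21.2  36.7  70. ]
scene [-122.5  -43.1   70. ] [-9.3 44.7 70. ]
tab [0.4623 0.1125 0.0705] [289.9 222.1] [356.9 197.2]
ridge [0.4792 0.1102 0.0775] [290.8 215.2] [356.8 198.6]
press [0.4678 0.1117 0.065 ] [290.5 220. ] [356.8 200.3]
shift mm [ 476.  -499.5  111.4]
spin -2.7165709067212247
```

Call:
{"fn": "move_arm", "kwargs": {
  "plan": [40, -42, 0, -0.18, 80, -84, 0, -0.36, 120, -126, 0, -0.54, 160, -168, 0, -0.72, 200, -210, 0, -0.9],
  "claw": 1,
  "squeeze": 40
}}

```text
time_s: 0.72
tcp_pos: [0.282, -0.2429, 0.2308]
tool_rot: [0.827, 0.563, 0.0, -0.0]
wrist_force: [1.3, -0.2, 0.8]
width: 0.0003
grasp_force: 0.0
```

Call:
{"fn": "move_arm", "kwargs": {
  "plan": [57, 5, 0, -0.18, 114, 10, 0, -0.36, 171, 16, 0, -0.54, 228, 21, 0, -0.72, 285, 26, 0, -0.9]
}}

```text
time_s: 1.35
tcp_pos: [0.4122, 0.0121, 0.231]
tool_rot: [0.499, 0.866, -0.0, 0.0]
wrist_force: [0.7, -1.2, -0.7]
width: 0.0001
grasp_force: 0.0
```

```bash
cat >> h.py <<'E'
from scipy.spatial.transform import Rotation as Ro
from rig import monitor
C=np.array([.5683,.0981,0]); A=-.1352
def go(x,y,z):
    s=monitor.read_state(); R=Ro.from_quat(s["tool_rot"]).as_matrix()
    X=C+Ro.from_euler("z",A).apply([x/1e3,y/1e3,z/1e3]); X[2]=z/1e3
    w=np.arctan2(R[1,0],R[0,0])-(A+np.pi); w=(w+np.pi)%(2*np.pi)-np.pi
    loc=Ro.from_euler("z",-A).apply(s["tcp_pos"]-C)*1e3
    print("t",s["time_s"],"loc",loc.round(1),"shift",(R.T@(X-s["tcp_pos"])*1e3).round(1),"spin",round(w,3),"F",Ro.from_euler("z",-A).apply(s["wrist_force"]).round(1),"q",s["joint_positions"].round(2))
E
python3 -c "from h import *; go(-105,0,110)"
```

```text
t 1.35 loc [-143.1 -106.3  231. ] shift [ 60.6  95.3 120.9] spin -0.91 F [ 0.9 -1.1 -0.7] q [-0.13 -0.24 -0.17  1.64 -0.    0.91]
```

Call:
{"fn": "move_arm", "kwargs": {
  "plan": [15, 24, 15, -0.18, 30, 48, 30, -0.36, 45, 70, 45, -0.54, 60, 95, 60, -0.72, 60, 95, 85, -0.9]
}}

```text
time_s: 1.98
tcp_pos: [0.4654, 0.111, 0.1458]
tool_rot: [0.072, 0.997, 0.0, 0.0]
wrist_force: [-1.5, -0.3, -0.5]
width: 0.0001
grasp_force: 0.0
```

```bash
python3 - <<'E'
from h import *
go(-105,0,100)
t=viewer.capture("top"); s=viewer.capture("scene")
a=cv2.resize(t[160:260,230:360],(520,400),interpolation=2); b=cv2.resize(s[140:240,290:420],(520,400),interpolation=2)
cv2.imwrite("pics/c2.png",cv2.resize(np.vstack([a,b]),None,fx=.75,fy=.75))
E
```

```text
t 1.975 loc [-103.7   -1.1  145.8] shift [ 1.3  1.1 45.8] spin -0.008 F [-1.4 -0.5 -0.5] q [ 0.09 -0.08 -0.19  1.45  0.    0.24]
```

View pics/c2.png

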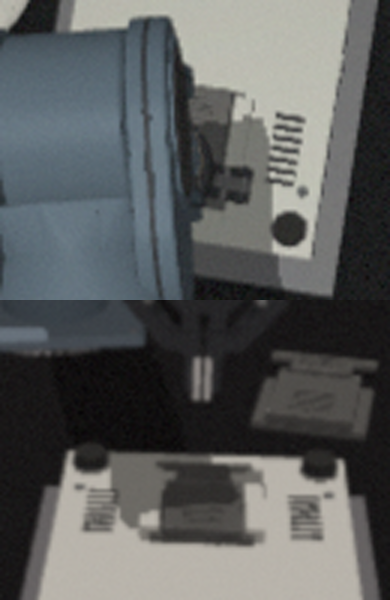

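The fingertips at scene crop (202,380) are centred over the cover at (205,510), so I'm descending.

Call:
{"fn": "move_arm", "kwargs": {
  "plan": [1, 1, 30, -0.008, 1, 1, 60, -0.008, 1, 1, 71, -0.008, 1, 1, 74, -0.008, 1, 1, 76, -0.008]
}}

```text
time_s: 2.7
tcp_pos: [0.4647, 0.1105, 0.0716]
tool_rot: [0.072, 0.997, 0.0, 0.001]
wrist_force: [0.1, 0.4, 0.0]
width: -0.0001
grasp_force: 0.0
```

```bash
python3 -c "from h import *; go(-105,0,65)"
```

```text
t 2.7 loc [-104.3   -1.7   71.6] shift [0.7 1.7 6.6] spin -0.01 F [0.1 0.4 0. ] q [ 0.09 -0.05 -0.32  1.3   0.    0.24]
```

Call:
{"fn": "move_arm", "kwargs": {
  "plan": [0, 1.5, 1, -0.01, 0, 1.5, 2.5, -0.01, 0, 1.5, 4, -0.01, 0, 1.5, 5, -0.01, 0, 1.5, 5, -0.01]
}}

```text
time_s: 3.32
tcp_pos: [0.4647, 0.1122, 0.066]
tool_rot: [0.067, 0.998, 0.0, 0.001]
wrist_force: [0.2, 0.1, 3.8]
width: 0.0004
grasp_force: 2.1
```

```bash
python3 -c "from h import *; go(-105,0,65)"
```

```text
t 3.325 loc [-104.6   -0.    66. ] shift [0.4 0.  1. ] spin 0.001 F [0.2 0.1 3.8] q [ 0.1  -0.05 -0.33  1.29  0.    0.23]
```

Call:
{"fn": "move_arm", "kwargs": {
  "plan": [0, 0, 1, 0, 0, 0, 2.2, 0, 0, 0, 2.2, 0]
}}

```text
time_s: 3.7
tcp_pos: [0.4648, 0.1122, 0.0643]
tool_rot: [0.067, 0.998, 0.0, 0.001]
wrist_force: [-0.3, 0.2, 8.1]
width: -0.0001
grasp_force: 3.9
```

```bash
python3 -c "from h import *; go(-105,0,65)"
```

```text
t 3.7 loc [-104.4   -0.    64.3] shift [ 0.6  0.  -0.7] spin 0.001 F [-0.3  0.2  8.1] q [ 0.1  -0.05 -0.33  1.29  0.    0.23]
```

Call:
{"fn": "move_arm", "kwargs": {
  "plan": [-2, 0, -0.2, 0, -4, 0, -0.2, 0, -6, 0, -0.2, 0, -9, 0, -0.2, 0, -12, 0, -0.2, 0]
}}

```text
time_s: 4.32
tcp_pos: [0.4732, 0.111, 0.0642]
tool_rot: [0.067, 0.998, 0.0, -0.003]
wrist_force: [-7.9, 1.0, 12.5]
width: 0.0002
grasp_force: 6.5
```

```bash
python3 -c "from h import *; go(-105,0,65)"
```

```text
t 4.325 loc [-95.9  -0.1  64.2] shift [ 9.1  0.1 -0.8] spin 0.002 F [-8.  -0.  12.5] q [ 0.09 -0.02 -0.3   1.29  0.    0.22]
```

Call:
{"fn": "move_arm", "kwargs": {
  "plan": [-3, 0, -0.4, 0, -6, 0, -0.5, 0, -9, 0, -0.5, 0, -12, 0, -0.5, 0]
}}

```text
time_s: 4.82
tcp_pos: [0.4853, 0.1093, 0.0642]
tool_rot: [0.067, 0.998, 0.0, -0.002]
wrist_force: [-5.9, 0.5, 10.5]
width: -0.0002
grasp_force: 5.3
```

```bash
python3 - <<'E'
from h import *
go(-105,0,65)
t=viewer.capture("top"); s=viewer.capture("scene")
a=cv2.resize(t[160:260,230:360],(520,400),interpolation=2); b=cv2.resize(s[140:240,290:420],(520,400),interpolation=2)
cv2.imwrite("pics/c3.png",cv2.resize(np.vstack([a,b]),None,fx=.75,fy=.75))
E
```

```text
t 4.825 loc [-83.7  -0.1  64.2] shift [21.3  0.2 -0.7] spin 0.002 F [-5.9 -0.3 10.5] q [ 0.09  0.01 -0.27  1.29  0.    0.22]
```

View pics/c3.png

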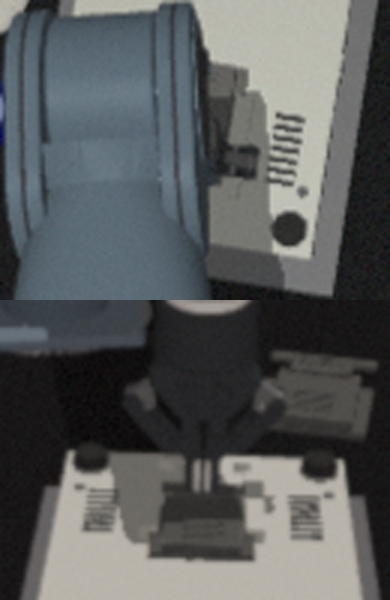

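The picture shows the cover sliding: its front edge is now at scene crop (200,553), where it was at about y=540 before, with the fingers on the tab. I'll keep pushing.

Call:
{"fn": "move_arm", "kwargs": {
  "plan": [-5, 0, -0.2, 0, -10, 0, -0.3, 0, -15, 0, -0.3, 0, -20, 0, -0.3, 0, -25, 0, -0.3, 0]
}}

```text
time_s: 5.55
tcp_pos: [0.5103, 0.1058, 0.0642]
tool_rot: [0.067, 0.998, 0.0, -0.002]
wrist_force: [-5.2, 1.3, 8.9]
width: 0.0002
grasp_force: 4.6
```

```bash
python3 -c "from h import *; go(7,0,64.3)"
```

```text
t 5.55 loc [-58.6  -0.2  64.2] shift [-65.6   0.   -0.4] spin 0.002 F [-5.3  0.6  8.9] q [ 0.08  0.07 -0.21  1.29  0.    0.21]
```

Call:
{"fn": "move_arm", "kwargs": {
  "plan": [-5, 0, -0.1, 0, -10, 0, -0.1, 0, -15, 0, -0.1, 0, -20, 0, -0.1, 0, -25, 0, -0.1, 0]
}}

```text
time_s: 6.18
tcp_pos: [0.5351, 0.1025, 0.0643]
tool_rot: [0.067, 0.998, 0.0, -0.002]
wrist_force: [-4.3, 0.7, 9.1]
width: -0.0006
grasp_force: 4.3
```

```bash
python3 -c "from h import *; go(7,0,64.3)"
```

```text
t 6.175 loc [-33.5  -0.1  64.3] shift [-40.5   0.   -0.2] spin 0.002 F [-4.4  0.2  9.1] q [ 0.07  0.13 -0.14  1.3   0.    0.2 ]
```

Call:
{"fn": "move_arm", "kwargs": {
  "plan": [-4, 0, 0, 0, -8, 0, 0, 0, -12, 0, 0, 0, -16, 0, 0, 0, -20, 0, 0, 0]
}}

```text
time_s: 6.8
tcp_pos: [0.5549, 0.0998, 0.0643]
tool_rot: [0.067, 0.998, 0.0, -0.002]
wrist_force: [-4.9, 0.2, 8.8]
width: 0.0002
grasp_force: 4.3
```

Call:
{"fn": "move_arm", "kwargs": {
  "plan": [-4, 0, 0, 0, -8, 0, 0, 0, -12, 0, 0, 0, -17, 0, 0, 0, -22, 0, 0, 0]
}}

```text
time_s: 7.42
tcp_pos: [0.5767, 0.0969, 0.0643]
tool_rot: [0.067, 0.998, 0.0, -0.002]
wrist_force: [-6.0, 0.7, 8.8]
width: -0.0001
grasp_force: 4.2
```

```bash
python3 - <<'E'
from h import *
go(7,0,64.3)
t=viewer.capture("top"); s=viewer.capture("scene")
a=cv2.resize(t[140:240,230:360],(520,400),interpolation=2); b=cv2.resize(s[160:260,290:420],(520,400),interpolation=2)
cv2.imwrite("pics/c4.png",cv2.resize(np.vstack([a,b]),None,fx=.75,fy=.75))
E
```

```text
t 7.425 loc [ 8.5 -0.1 64.3] shift [1.5 0.1 0. ] spin 0.002 F [-6.1 -0.2  8.8] q [ 0.05  0.23 -0.03  1.31  0.    0.18]
```

View pics/c4.png

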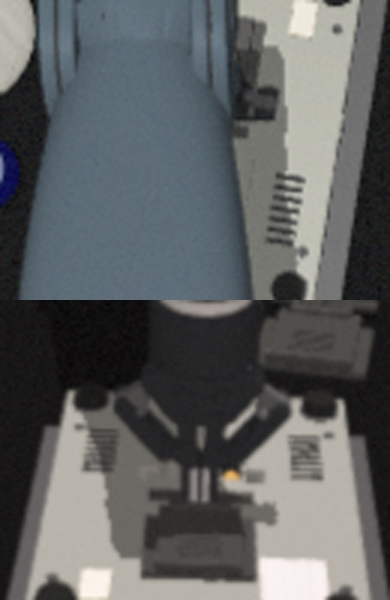

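The cover is far along, its ears at scene crop (200,493), and an old cell is visible at (232,475). I'll push a little further for margin and check the ear position.

Call:
{"fn": "move_arm", "kwargs": {
  "plan": [-4, 0, 0, 0, -8, 0, 0, 0, -8, 0, 0, 0]
}}

```text
time_s: 7.9
tcp_pos: [0.5853, 0.0958, 0.0643]
tool_rot: [0.067, 0.998, 0.0, -0.002]
wrist_force: [-3.8, 0.2, 7.7]
width: -0.0002
grasp_force: 3.6
```

```bash
python3 - <<'E'
from h import *
go(7,0,64.3)
X=plane("scene",(356.7,224.3),.068); print(Ro.from_euler("z",-A).apply(X-C)*1e3)
E
```

```text
t 7.9 loc [17.1 -0.  64.3] shift [10.1  0.   0.1] spin 0.002 F [-3.7 -0.4  7.7] q [ 0.05  0.25 -0.    1.32  0.    0.18]
[ 1.04916152  1.85962217 68.        ]
```

Call:
{"fn": "move_arm", "kwargs": {
  "plan": [0.5, 0, -2, 0, 1.5, 0, -5, 0, 3, 0, -8, 0, 4, 0, -14, 0, 4, 0, -25, 0]
}}

```text
time_s: 8.52
tcp_pos: [0.5821, 0.0959, 0.0887]
tool_rot: [0.067, 0.998, -0.0, -0.001]
wrist_force: [-0.7, 0.1, -0.2]
width: 0.0003
grasp_force: 0.0
```

Call:
{"fn": "move_arm", "kwargs": {
  "plan": [0, 0, -40, 0, 0, 0, -80, 0, 40, 0, -110, 0, 100, 0, -130, 0, 160, 0, -130, 0]
}}

```text
time_s: 9.15
tcp_pos: [0.4243, 0.1176, 0.2224]
tool_rot: [0.067, 0.998, 0.001, 0.003]
wrist_force: [-0.8, 0.9, 1.2]
width: -0.0003
grasp_force: 0.0
```

Call:
{"fn": "move_arm", "kwargs": {
  "plan": [30, -55, 0, 0, 50, -110, 0, 0, 60, -165, 0, 0, 60, -220, 0, 0, 60, -220, 0, 0]
}}

```text
time_s: 9.78
tcp_pos: [0.3348, -0.0961, 0.2199]
tool_rot: [0.071, 0.997, -0.001, 0.001]
wrist_force: [0.3, -0.1, 0.8]
width: 0.0001
grasp_force: 0.0
```

```bash
python3 - <<'E'
from h import *
go(7,0,64.3)
t=viewer.capture("top"); s=viewer.capture("scene")
cv2.imwrite("pics/t5.png",t)
a=cv2.resize(t[100:260,180:400],(550,400),interpolation=2); b=cv2.resize(s[180:300,240:510],(550,244),interpolation=2)
cv2.imwrite("pics/c5.png",cv2.resize(np.vstack([a,b]),None,fx=.9,fy=.9))
E
```

```text
t 9.775 loc [-205.2 -223.9  219.9] shift [-210.3  225.8  155.6] spin -0.007 F [ 0.3 -0.1  0.8] q [-0.47 -0.42 -0.33  1.66 -0.   -0.33]
```

View pics/c5.png

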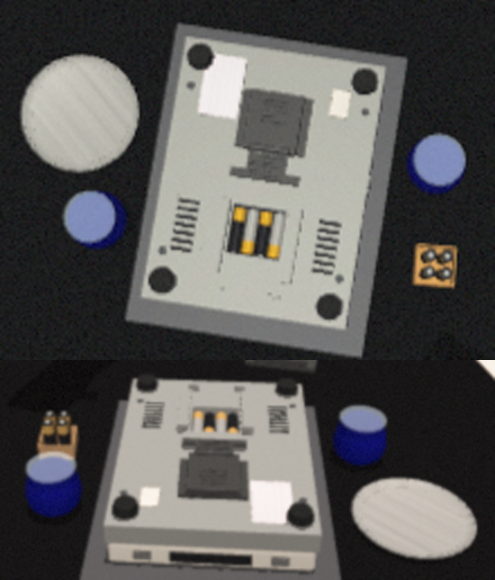

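The cover lies flat on the underside with its ears at crop (265,175), clear of the rail ends at about (262,207). All four cells are open to view, and the glasses, pan and tray are in place.

```bash
python3 -c "from rig import ticket; print(ticket.close_job())"
```

```text
the job is handed in; nothing more can be done
None
```

The job is handed in after about 10 s of robot time: I pressed the tab in and pushed the cover right off its rails, so it lies flat on the underside with the compartment open, and the glasses, pan and batteries are where they were.

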